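Put three sensor heads into their own assembly nests

TASK

On this electronics bench the three sensor heads stand in each other's assembly nests. Put each head into the nest whose rim has the shape of its foot (round, hexagonal, square), standing upright, flat on the nest's floor and about in the middle, using the empty black rubber pad as the spare place on the way: one head has to be stood on the pad and let go for a moment. Always keep the heads upright, set them down rather than drop them, and leave the meter, the screwdriver and the jar where they are.

Things in the scene. Friction and masses are not known exactly. Their poses are not given: they have to be found in the camera images.
- round_head_center (a point): Round sensor head: white plastic cylinder 42 mm in diameter up to 50 mm, then a cone and a thin steel stud. All in all 70 mm tall. The point is on its axis half-way up, 35 mm above its underside; z up. It starts upright in a nest of the wrong shape.
- hex_head_center (a point): Hexagonal sensor head: steel hexagonal prism, 40 mm across flats (46 mm across corners), up to 50 mm, then a ribbed round collar 29 mm in diameter. Its x axis is square to one pair of flats, so opposite flats can be pinched along x or 60 or 120 degrees from it. All in all 70 mm tall. The point is on its axis half-way up, 35 mm above its underside; z up. It starts upright in a nest of the wrong shape.
- square_head_center (a point): Square sensor head: aluminium block 40 x 40 mm up to 50 mm, four screws and a black round connector 24 mm in diameter on top. Its x and y axes are square to its side faces. All in all 70 mm tall. The point is on its axis half-way up, 35 mm above its underside; z up. It starts upright in a nest of the wrong shape.
- nest_round: Fixed green-painted plate, 92 x 92 x 5 mm, lying on the bench, with an aluminium rim that encloses a round recess 66 mm in diameter; rim 4 mm thick, its top 11 mm above the bench. The recess floor is the plate's top, 5 mm above the bench. Origin: centre of the plate's underside, at bench height; z up. The recess is roomy: any of the heads fits into any of the nests, at any yaw.
- nest_hex: Fixed green-painted plate, 92 x 92 x 5 mm, lying on the bench, with an aluminium rim that encloses a hexagonal recess 66 mm across flats; rim 4 mm thick, its top 11 mm above the bench. The recess floor is the plate's top, 5 mm above the bench. Origin: centre of the plate's underside, at bench height; z up. The recess is roomy: any of the heads fits into any of the nests, at any yaw.
- nest_square: Fixed green-painted plate, 92 x 92 x 5 mm, lying on the bench, with an aluminium rim that encloses a square recess 66 x 66 mm; rim 4 mm thick, its top 11 mm above the bench. The recess floor is the plate's top, 5 mm above the bench. Origin: centre of the plate's underside, at bench height; z up. The recess is roomy: any of the heads fits into any of the nests, at any yaw.
- pad: Fixed black rubber pad, 100 x 100 x 5 mm, lying flat on the bench, empty at the start: the spare place. Origin: centre of its underside, at bench height; z up.
- meter: Bystander: red and black hand-held multimeter lying face up, 150 x 74 mm, 40 mm tall with its dial. Origin: centre of its underside.
- driver: Bystander: screwdriver, about 180 mm long, lying between the nests about along the bench's x. Origin: under its middle.
- jar: Bystander: low jar with a steel lid, 50 mm in diameter and 50 mm tall. Origin: centre of its underside.
There are look-alikes about, which are no part of the job. What is shaped like the part that bears hex_head_center but brown or pink is not meant.

How it is judged:
By the outcome, as a careful person would: the job done as asked, in the order asked, and still so for the second after the job is handed in, with the robot touching nothing.
It also fails if it takes over 109 s, if anything falls off the work surface, if the arm or the gripper's body presses on something with over 40 N, if the wrist force passes 120 N, or if a joint passes its speed limit or range.

ROBOT

A 6-joint arm with a two-finger parallel gripper is mounted at the origin on the work surface. World frame = base frame: x ahead of the robot, y to its left, z up, the work surface at z = 0. Lengths are in m, angles in rad, forces in N, time in s.
With the tool pointing down it reaches from about 0.3 to 0.775 m from the base axis. Payload 14.6 kg.
Tool frame: the origin (TCP) lies at the very end of the fingers, on their centre line; the grasp point (between the pads) lies 19 mm behind it; z points along the fingers, y is the line along which they close (so a half turn about z gives the same grasp; the last joint's range is limited). The gripper opens to 94 mm and grips with 3 to 60 N. Pads are 16 mm wide; open, the fingers measure 119 mm over their backs; the gripper's body (75 mm by 177 mm) begins 78 mm behind the grasp point.
Start: joints at [1.188, 0.3, 1.521, -0, 1.321, -0.067], TCP at [0.171, 0.523, 0.205] pointing down, gripper open.
Joint ranges: [-3.03, 3.03], [-0.79, 2.21], [0.23, 2.52], [-1.04, 4.18], [0, 3.07], [-2.55, 2.55]. Speed limits (rad/s): [2.22, 2.22, 2.57, 3.14, 3.14, 3.14].

INTERFACE

Orientations are given as [roll, pitch, yaw] about the fixed x, y, z axes, in that order (R = Rz(yaw) Ry(pitch) Rx(roll)).
In Python, from station import ctrl gives the robot as it stands.
- The arm moves only by the tool carry_out, never from a script. Its argument "motion" is text: rows parted by semicolons, each of 7 numbers parted by spaces: the shift along the world's x, y, z in m, then the turn, a rotation vector about the world's x, y, z in degrees, then the closure in counts, from 0 (fully open) to 255 (shut). In form: dx dy dz wx wy wz hand; .... A call has 1 to 20 rows; each row shifts and turns the commanded pose from where the row before left it; what a row does not reach is not made up. A row lasts 1/12 s, in which the tool goes at most 41.7 mm and 7.16 degrees, less where a joint would pass 70% of its speed; a pose out of reach is approached as far as the arm can. A call is refused whole if a number of a shift passes 0.0417 or a number of a turn 7.16, either way. A call with a gripper value outside its range is refused whole. The fingers move at their own pace and stop on an object; "grip_force" is the grip in N (left out, the last holds). Time passes only in rows, so rows that do not move let the fingers close. It gives the time, the measured TCP pose, the force, the opening and the grip force at its end, in the units of the state.
- ctrl.get_obs(): the state, without advancing time (a new reading comes with each control period).
- ctrl.camera(name): name is "scene" or "top" or "wrist"; returns a dict with "pixels" (480x640x3 uint8, red, green, blue), "range_z" (480x640 float32, m along the optical axis (not along the pixel's ray), 0 where there is no reading), "K" (3x3 intrinsics, pixels), "position" and "attitude" of the camera in the world. Camera axes: x right, y up, looking along -z (the intrinsics and any distortion apply to the point x, -y, -z); pixel columns grow to the right and rows downward; lengths in m; the calibration is good to about 2 mm. A picture is of the moment at which its call begins.
- ctrl.hand_in(): hands the job in; it is judged then, once.
The state is a dict: "time_s": time; "qpos": joint angles; "joint_vel": joint speeds; "tau": joint torques, N m; "ee_pos": TCP position; "eef_rot": TCP orientation; "force": force on the tool from outside, world axes, zero at the start; "moment": the same for the moment, N m; "grip_width": finger opening in m; "grip_force": force on a finger pad.
Only numpy, scipy, OpenCV 4.12 (cv2) and the standard library are available. Lean on these libraries where they do the work, as an engineer would, in place of code of your own. Each camera call takes 0.05 s, during which the arm holds its last target. There are 200 camera calls.

## Working session

There is one attempt and no reset: what is moved stays moved. The work goes in short steps, Python scripts to look and compute and a tool call to move; the robot and the scene stay as the last step left them, time stands still between calls to the robot, and variables do not carry over. Pictures are saved under pics/ and viewed, at most 14 in all, crops included, and the job is handed in when it is done.

Besides the shell and the picture viewer there is one more tool, called after ">>>" as name(argument=value, ...) on one line, values as JSON. carry_out: Moves the arm, as the interface text tells. Its arguments: {"type":"object","properties":{"motion":{"type":"string"},"grip_force":{"type":"number"}},"required":["motion"]}

```bash
mkdir -p pics
cat > h.py <<'E'
import numpy as np, cv2
from station import ctrl
def snap(n,f):
    c=ctrl.camera(n); cv2.imwrite('pics/'+f+'.png',c['pixels'][:,:,::-1]); np.savez('pics/'+f+'.npz',**{k:np.array(v) for k,v in c.items()}); return c
def rot(a):
    from scipy.spatial.transform import Rotation as R
    a=np.array(a,float)
    return a if a.shape==(3,3) else R.from_euler('xyz',a).as_matrix() if a.size==3 else R.from_quat(a).as_matrix()
def world(c,u,v,z=None):
    K=c['K']; d=np.array([(u-K[0,2])/K[0,0],-(v-K[1,2])/K[1,1],-1.]); w=rot(c['attitude'])@d; p=np.array(c['position'])
    s=c['range_z'][int(v),int(u)] if z is None else (z-p[2])/w[2]
    return p+s*w
E
python3 - <<'E'
from h import *
for n in('top','scene'):
    c=snap(n,n+'0'); print({k:c[k] for k in c if k not in('pixels','range_z')})
print(ctrl.get_obs())
E
```

```text
{'K': array([[549.3393822,   0.       , 321.1704588],
       [  0.       , 549.3393822, 240.4557764],
       [  0.       ,   0.       ,   1.       ]]), 'position': array([ 0.42559333, -0.01104162,  1.23510896]), 'attitude': array([ 0.06881032,  0.02577643, -1.5737084 ])}
{'K': array([[459.08741572,   0.        , 315.01184053],
       [  0.        , 459.08741572, 243.92862999],
       [  0.        ,   0.        ,   1.        ]]), 'position': array([0.86114613, 0.4382981 , 0.80965166]), 'attitude': array([6.49377387e-01, 1.81160321e-05, 2.43126862e+00])}
{'time_s': 0.1, 'qpos': array([ 1.18840247e+00,  3.00392916e-01,  1.52149209e+00,  6.11408764e-06,
        1.32070158e+00, -6.65981643e-02]), 'joint_vel': array([ 0.00177087, -0.00066751, -0.00311066, -0.00029241,  0.00051801,
        0.00040695]), 'tau': array([ 2.09513746e-03, -5.32649088e+01, -3.53283405e+01,  7.09009962e-02,
        2.34479288e-02, -5.34061337e-05]), 'ee_pos': array([0.17073134, 0.52259313, 0.20496686]), 'eef_rot': array([-3.14060132e+00, -7.20541660e-05,  2.82579541e+00]), 'force': array([-0.9784199 , -0.65475708,  0.27789501]), 'moment': array([ 0.02242729,  0.01292028, -0.05562648]), 'grip_force': 0.0, 'grip_width': 0.093881901455896}
```

View pics/top0.png

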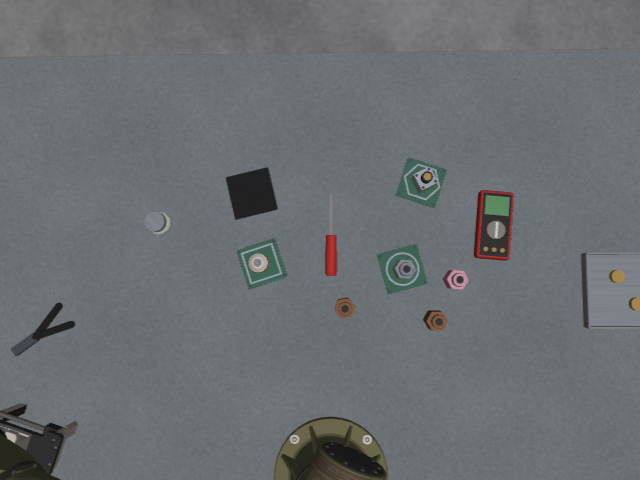

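View pics/scene0.png

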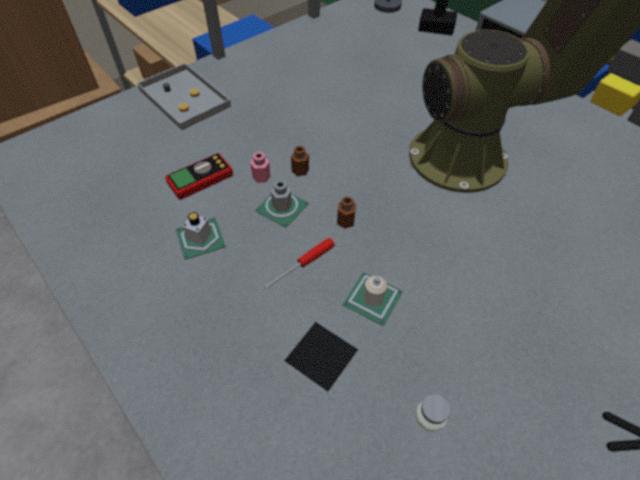

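The top view shows the round head in the square nest (262,263), the hex head in the round nest (402,269), and the square head in the hex nest (422,182). The pad is at (252,193). I'll enlarge this area.

Run:
```python
from h import *
c=dict(np.load('pics/top0.npz')); im=c['pixels'][:,:,::-1]
a=cv2.resize(im[150:300,220:300],None,fx=4,fy=4,interpolation=cv2.INTER_CUBIC)
b=cv2.resize(im[150:300,370:480],None,fx=4,fy=4,interpolation=cv2.INTER_CUBIC)
cv2.imwrite('pics/crop1.png',np.hstack([a,b]))
print(world(c,331,470,0.1))
for n,u,v,z in(('sqnest',262,263,.005),('rnest',402,269,.005),('hexnest',422,182,.005),('pad',252,193,.005)): print(n,world(c,u,v,z),world(c,u,v))
```

```text
[ 0.04067448 -0.00044861  0.1       ]
sqnest [0.46037825 0.15346679 0.005     ] [0.45866934 0.14538482 0.06543281]
rnest [ 0.44587512 -0.15960341  0.005     ] [ 0.44477261 -0.15152766  0.07186819]
hexnest [ 0.64133074 -0.20701271  0.005     ] [ 0.63312388 -0.19955777  0.05179458]
pad [0.61902445 0.17691522 0.005     ] [0.61871593 0.17661543 0.00696199]
```

View pics/crop1.png

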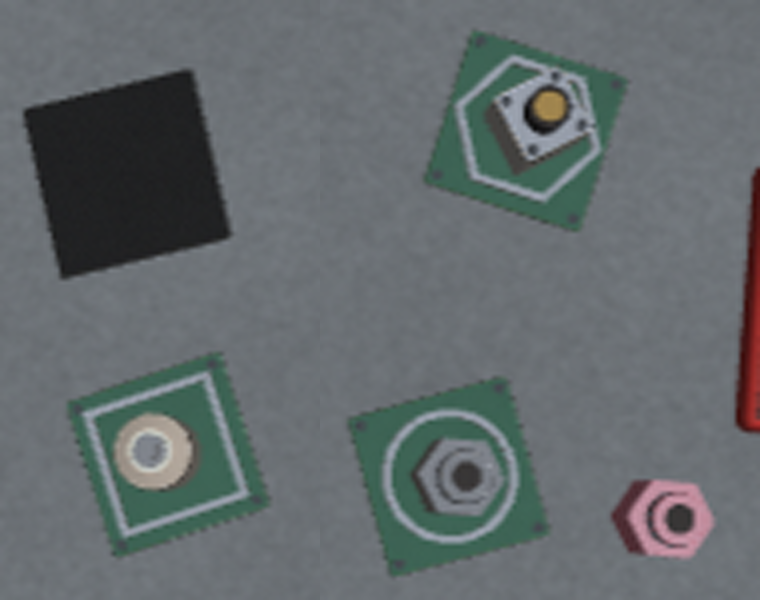

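The crop shows plate and pad corners, the head tops and the edge directions clearly. The square head is rotated, and the hex head has flats at the top and bottom of the image.

```bash
cat > m.py <<'E'
from h import *
c=dict(np.load('pics/top0.npz'))
def P(x,y,z): return world(c,(220+x/4) if x<320 else 370+(x-320)/4,150+y/4,z)
E
python3 - <<'E'
from m import *
np.set_printoptions(precision=4,suppress=True)
for n,q in dict(pad=[(22,110),(192,69),(231,236),(62,278)],sq=[(68,404),(220,352),(269,502),(117,556)],rn=[(348,418),(505,377),(550,530),(392,577)],hx=[(474,30),(628,82),(579,232),(426,180)]).items():
    w=np.array([P(x,y,.005) for x,y in q]); d=w[1]-w[0]; print(n,w.mean(0)[:2],np.linalg.norm(d),np.degrees(np.arctan2(d[1],d[0])))
for n,x,y in(('sqh',550,105),('round',150,450),('hex',466,476)): print(n,P(x,y,.075))
w=np.array([P(x,y,.055) for x,y in[(490,105),(562,72),(600,130),(527,165)]]); 
for i in range(4): d=w[(i+1)%4]-w[i]; print(np.linalg.norm(d),np.degrees(np.arctan2(d[1],d[0])))
# hex flat top edge (432,437)-(480,437)
w=[P(x,y,.055) for x,y in[(443,438),(490,440),(490,516),(440,514)]]
for i in (0,2): d=w[i+1]-w[i]; print('hex',np.linalg.norm(d),np.degrees(np.arctan2(d[1],d[0])))
E
```

```text
pad [0.6184 0.1777] 0.09945491271647633 -76.75625148857331
sq [0.4596 0.1532] 0.09043027702650722 -71.33999010552795
rn [ 0.4463 -0.16  ] 0.090575000229237 -75.57595082367645
hx [ 0.6397 -0.2062] 0.09116700984946234 -109.47450585837834
sqh [ 0.6413 -0.2077  0.075 ]
round [0.4595 0.1537 0.075 ]
hex [ 0.4447 -0.1606  0.075 ]
0.04286575006124159 -65.57202631754622
0.037509075807186536 -148.00270453066804
0.043728314610199534 115.41201943488178
0.03815251847799888 30.574115129423568
hex 0.02506830754568206 -92.66313504113155
hex 0.026603441875950363 87.53993381030007
```

>>> carry_out(motion="0.02 -0.026 0 0 0 0 0; 0.02 -0.026 0 0 0 0 0; 0.02 -0.026 0 0 0 0 0; 0.02 -0.026 0 0 0 0 0; 0.02 -0.026 0 0 0 0 0; 0.02 -0.026 0 0 0 0 0; 0.02 -0.026 0 0 0 0 0; 0.02 -0.026 0 0 0 0 0; 0.02 -0.026 0 0 0 0 0; 0.02 -0.026 0 0 0 0 0; 0.02 -0.026 0 0 0 0 0; 0.02 -0.026 0 0 0 0 0; 0.02 -0.026 0 0 0 0 0; 0.02 -0.026 0 0 0 0 0; 0.009 -0.005 0 0 0 0 0; 0 0 0 0 0 0 0; 0 0 0 0 0 0 0", grip_force=25)

```text
time_s: 1.52
ee_pos: [0.4596, 0.154, 0.2051]
eef_rot: [-3.141, -0.001, 2.825]
force: [0.2, -0.1, -0.4]
grip_width: 0.0941
grip_force: 0.0
```

Run:
```python
from h import *
c=snap('wrist','w1'); print(c['K'],c['position'],c['attitude']); print(ctrl.get_obs()['ee_pos'],ctrl.get_obs()['eef_rot'])
```

```text
[[419.88727852   0.         314.64502165]
 [  0.         419.88727852 245.32218017]
 [  0.           0.           1.        ]] [0.38946076 0.17784561 0.38473932] [-2.60757968e-01  6.96759829e-04  1.25384924e+00]
[0.45924962 0.15443502 0.20520182] [-3.14138023e+00 -6.53222218e-04  2.82603586e+00]
```

View pics/w1.png

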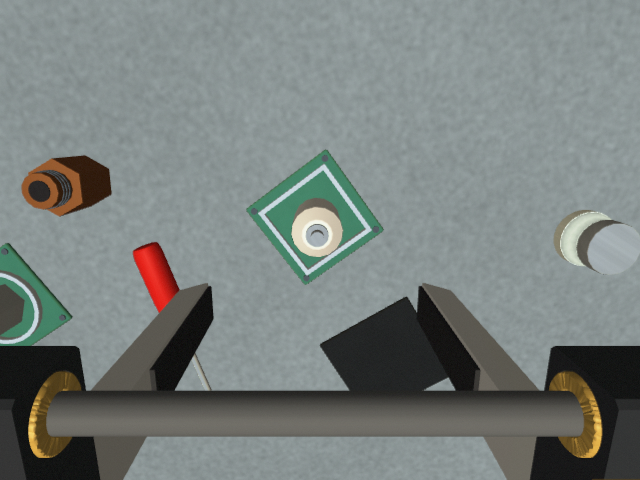

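The wrist view shows the round head's stud at (318,235) and the square nest's plate corners at (325,150), (383,229), (306,284) and (248,210).

Run:
```python
from h import *
c=dict(np.load('pics/w1.npz')); print(world(c,318,235,.075)); print(np.mean([world(c,*p,.005) for p in[(325,150),(383,229),(306,284),(248,210)]],0))
print(np.mean([world(c,*p,.0) for p in[(317,235)]],0),world(c,318,241))
```

```text
[0.46101861 0.15682533 0.075     ]
[0.46267683 0.15437858 0.005     ]
[0.47805207 0.15084022 0.        ] [0.46520449 0.15545345 0.07614287]
```

>>> carry_out(motion="0.0 0 -0.02 0 0 0 0; 0 0 -0.02 0 0 0 0; 0 0 -0.02 0 0 0 0; 0 0 -0.02 0 0 0 0; 0 0 -0.02 0 0 0 0; 0 0 -0.02 0 0 0 0; 0 0 -0.02 0 0 0 0; 0 0 -0.02 0 0 0 0; 0.0005 0.001 -0.015 0 0 0 0; 0 0 -0.008 0 0 0 0; 0 0 0 0 0 0 0; 0 0 0 0 0 0 60; 0 0 0 0 0 0 100; 0 0 0 0 0 0 130; 0 0 0 0 0 0 160; 0 0 0 0 0 0 255; 0 0 0 0 0 0 255; 0 0 0 0 0 0 255; 0 0 0 0 0 0 255; 0 0 0 0 0 0 255")

```text
time_s: 3.23
ee_pos: [0.4604, 0.1548, 0.0225]
eef_rot: [3.142, 0.0, 2.826]
force: [-0.0, 0.2, 0.6]
grip_width: 0.0416
grip_force: 25.0
```

>>> carry_out(motion="0 0 0.005 0 0 0 255; 0 0 0.015 0 0 0 255; 0 0 0.02 0 0 0 255; 0 0 0.02 0 0 0 255; 0.01 0.001 0 0 0 0 255; 0.02 0.003 0 0 0 0 255; 0.02 0.003 0 0 0 0 255; 0.02 0.003 0 0 0 0 255; 0.02 0.003 0 0 0 0 255; 0.02 0.003 0 0 0 0 255; 0.02 0.003 0 0 0 0 255; 0.018 0.003 0 0 0 0 255; 0.01 0.001 0 0 0 0 255; 0 0 0 0 0 0 255; 0 0 -0.02 0 0 0 255; 0 0 -0.02 0 0 0 255; 0 0 0 0 0 0 255")

```text
time_s: 4.65
ee_pos: [0.6157, 0.1773, 0.0387]
eef_rot: [-3.138, -0.005, 2.826]
force: [-0.8, 0.2, -2.6]
grip_width: 0.0418
grip_force: 25.0
```

>>> carry_out(motion="0 0 0 0 0 0 255; 0 0 0 0 0 0 255; 0 0 -0.005 0 0 0 255; 0 0 -0.005 0 0 0 255; 0 0 0 0 0 0 255; 0 0 0 0 0 0 255")

```text
time_s: 5.15
ee_pos: [0.6182, 0.1778, 0.0323]
eef_rot: [-3.141, -0.0, 2.826]
force: [-0.0, 0.0, -1.6]
grip_width: 0.0415
grip_force: 25.0
```

>>> carry_out(motion="0 0 -0.003 0 0 0 255; 0 0 -0.003 0 0 0 255; 0 0 -0.002 0 0 0 255; 0 0 -0.001 0 0 0 255; 0 0 -0.001 0 0 0 255; 0 0 0 0 0 0 255; 0 0 0 0 0 0 255")

```text
time_s: 5.73
ee_pos: [0.6184, 0.1778, 0.0226]
eef_rot: [3.142, 0.0, 2.826]
force: [-0.6, 0.5, -0.3]
grip_width: 0.0413
grip_force: 25.0
```

>>> carry_out(motion="0 0 0 0 0 0 160; 0 0 0 0 0 0 80; 0 0 0 0 0 0 0; 0 0 0 0 0 0 0; 0 0 0 0 0 0 0; 0 0 0 0 0 0 0; 0 0 0.01 0 0 0 0; 0 0 0.025 0 0 0 0; 0 0 0.035 0 0 0 0; 0 0 0.035 0 0 0 0; 0 0 0.035 0 0 0 0; 0 0 0.04 0 0 0 0")

```text
time_s: 6.73
ee_pos: [0.6177, 0.1776, 0.2043]
eef_rot: [-3.141, -0.001, 2.826]
force: [1.1, 0.4, 0.3]
grip_width: 0.0942
grip_force: 0.0
```

>>> carry_out(motion="0 -0.015 0 0 0 -4 0; 0.002 -0.03 0 0 0 -4 0; 0.002 -0.03 0 0 0 -4 0; 0.002 -0.03 0 0 0 -4 0; 0.002 -0.03 0 0 0 -4 0; 0.002 -0.03 0 0 0 -4 0; 0.002 -0.03 0 0 0 -4 0; 0.002 -0.03 0 0 0 -4 0; 0.002 -0.03 0 0 0 -4 0; 0.002 -0.03 0 0 0 -4 0; 0.002 -0.03 0 0 0 -4 0; 0.002 -0.03 0 0 0 0 0; 0.001 -0.03 0 0 0 0 0; 0 -0.011 0 0 0 0 0; 0 0 0 0 0 0 0; 0 0 0 0 0 0 0; 0 0 0 0 0 0 0")

```text
time_s: 8.15
ee_pos: [0.6415, -0.2067, 0.2028]
eef_rot: [3.141, -0.0, 2.059]
force: [0.4, 0.9, 0.1]
grip_width: 0.0936
grip_force: 0.0
```

Run:
```python
from h import *
c=snap('wrist','w2'); s=snap('top','top2')
cv2.imwrite('pics/w2c.png',cv2.resize(c['pixels'][120:360,180:460,::-1],None,fx=2.5,fy=2.5,interpolation=cv2.INTER_CUBIC))
print(ctrl.get_obs()['ee_pos'],ctrl.get_obs()['eef_rot'])
cv2.imwrite('pics/top2c.png',cv2.resize(s['pixels'][150:300,220:480,::-1],None,fx=3,fy=3,interpolation=cv2.INTER_CUBIC))
```

```text
[ 0.64155584 -0.20665063  0.20283206] [3.14131559e+00 1.55336529e-04 2.05953612e+00]
```

View pics/w2c.png

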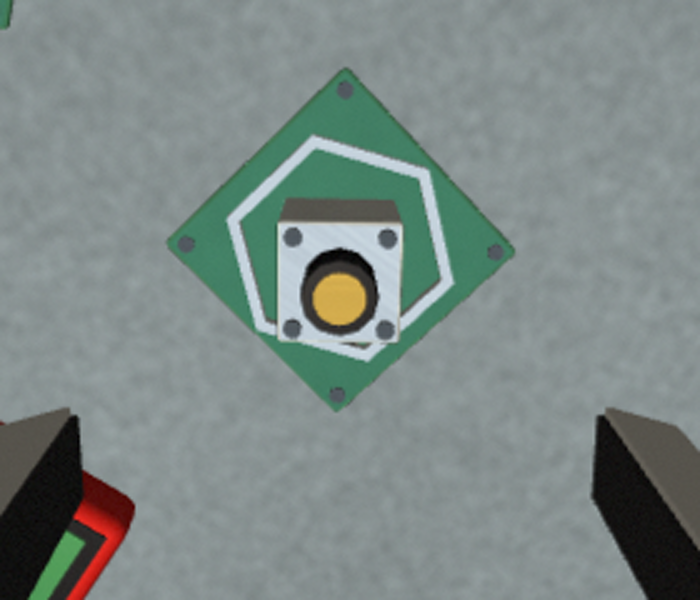

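View pics/top2c.png

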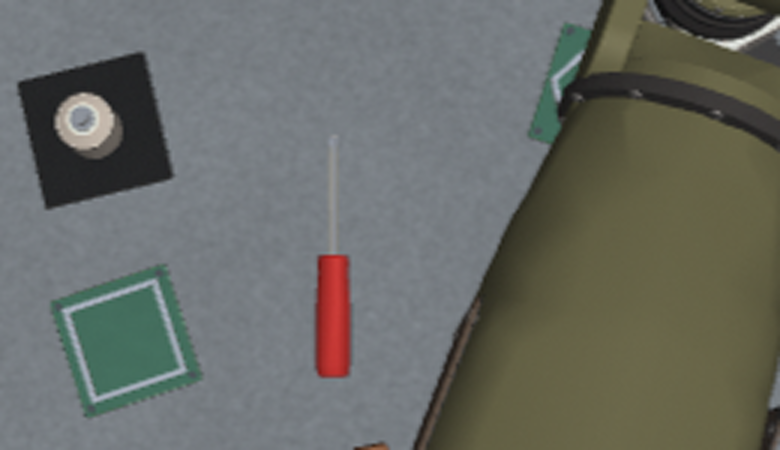

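The round head stands upright on the pad. The wrist crop shows the square head's sides aligned with the fingers, with the connector top at crop (340,298). The meter edge shows at the lower left.

Run:
```python
from h import *
c=dict(np.load('pics/w2.npz')); f=lambda x,y,z: world(c,180+x/2.5,120+y/2.5,z)
print(f(340,298,.075)); w=np.array([f(*p,.055) for p in[(278,222),(403,222),(401,343),(278,342)]]); print(w.mean(0)); d=w[1]-w[0]; print(np.degrees(np.arctan2(d[1],d[0]))); print('nest',np.mean([f(*p,.005) for p in[(346,67),(515,252),(338,411),(167,242)]],0))
m=dict(np.load('pics/top0.npz'))
for p in[(480,192),(476,257),(513,192),(508,259)]: print(world(m,*p,.03))
```

```text
[ 0.64457819 -0.20798939  0.075     ]
[ 0.64470783 -0.20808304  0.055     ]
27.9511308278505
nest [ 0.6444925  -0.20610589  0.005     ]
[ 0.61382068 -0.32952444  0.03      ]
[ 0.47104379 -0.317634    0.03      ]
[ 0.61331863 -0.40138327  0.03      ]
[ 0.46642153 -0.38667349  0.03      ]
```

>>> carry_out(motion="0.0015 -0.001 -0.02 0 0 0 0; 0 0 -0.02 0 0 0 0; 0 0 -0.02 0 0 0 0; 0 0 -0.02 0 0 0 0; 0 0 -0.02 0 0 0 0; 0 0 -0.02 0 0 0 0; 0 0 -0.02 0 0 0 0; 0 0 -0.02 0 0 0 0; 0 0 -0.014 0 0 0 0; 0 0 -0.007 0 0 0 0; 0 0 0 0 0 0 0; 0 0 0 0 0 0 60; 0 0 0 0 0 0 100; 0 0 0 0 0 0 130; 0 0 0 0 0 0 160; 0 0 0 0 0 0 255; 0 0 0 0 0 0 255; 0 0 0 0 0 0 255; 0 0 0 0 0 0 255; 0 0 0 0 0 0 255")

```text
time_s: 9.92
ee_pos: [0.6428, -0.2092, 0.0215]
eef_rot: [3.142, 0.0, 2.058]
force: [-0.7, -1.0, 0.5]
grip_width: 0.0398
grip_force: 25.0
```

>>> carry_out(motion="0 0 0.005 0 0 0 255; 0 0 0.015 0 0 0 255; 0 0 0.03 0 0 0 255; 0 0 0.03 0 0 0 255; 0 0 0.02 0 0 0 255; -0.006 0.011 0 0 0 0 255; -0.012 0.022 0 0 0 -1 255; -0.014 0.028 0 0 0 -1 255; -0.014 0.028 0 0 0 -1 255; -0.014 0.028 0 0 0 -1 255; -0.014 0.028 0 0 0 -1 255; -0.014 0.028 0 0 0 -1 255; -0.014 0.028 0 0 0 -1 255; -0.014 0.028 0 0 0 -1 255; -0.014 0.028 0 0 0 -1 255; -0.014 0.028 0 0 0 0 255; -0.014 0.028 0 0 0 0 255; -0.014 0.028 0 0 0 0 255; -0.008 0.014 0 0 0 0 255; -0.002 0.008 0 0 0 0 255")

```text
time_s: 11.58
ee_pos: [0.4597, 0.1554, 0.1218]
eef_rot: [3.142, -0.0, 1.903]
force: [-0.3, -0.1, -3.1]
grip_width: 0.0399
grip_force: 25.0
```

>>> carry_out(motion="0 0 0 0 0 0 255; 0 0 0 0 0 0 255; 0 0 -0.015 0 0 0 255; 0 0 -0.02 0 0 0 255; 0 0 -0.02 0 0 0 255; 0 0 -0.015 0 0 0 255; 0 0 -0.01 0 0 0 255; 0 0 -0.005 0 0 0 255; 0 0 0 0 0 0 255; 0 0 0 0 0 0 255; 0 0 0 0 0 0 255")

```text
time_s: 12.5
ee_pos: [0.4614, 0.1538, 0.0373]
eef_rot: [3.14, 0.0, 1.901]
force: [0.3, -0.3, -2.1]
grip_width: 0.0397
grip_force: 25.0
```

>>> carry_out(motion="0 0 -0.004 0 0 0 255; 0 0 -0.004 0 0 0 255; 0 0 -0.003 0 0 0 255; 0 0 -0.002 0 0 0 255; 0 0 -0.001 0 0 0 255; 0 0 -0.001 0 0 0 255; 0 0 -0.0005 0 0 0 255; 0 0 0 0 0 0 255; 0 0 0 0 0 0 255")

```text
time_s: 13.25
ee_pos: [0.4608, 0.1538, 0.0214]
eef_rot: [-3.141, 0.0, 1.901]
force: [-3.1, -0.7, 6.2]
grip_width: 0.0401
grip_force: 25.0
```

>>> carry_out(motion="0 0 0 0 0 0 160; 0 0 0 0 0 0 80; 0 0 0 0 0 0 0; 0 0 0 0 0 0 0; 0 0 0 0 0 0 0; 0 0 0 0 0 0 0; 0 0 0.01 0 0 0 0; 0 0 0.025 0 0 0 0; 0 0 0.035 0 0 0 0; 0 0 0.035 0 0 0 0; 0 0 0.035 0 0 0 0; 0 0 0.04 0 0 0 0")

```text
time_s: 14.25
ee_pos: [0.4601, 0.1536, 0.2029]
eef_rot: [-3.141, -0.0, 1.901]
force: [0.6, 0.1, -0.9]
grip_width: 0.0941
grip_force: 0.0
```

>>> carry_out(motion="0 -0.015 0 0 0 -2 0; -0.0015 -0.027 0 0 0 -2 0; -0.0015 -0.027 0 0 0 -2 0; -0.0015 -0.027 0 0 0 -2 0; -0.0015 -0.027 0 0 0 -2 0; -0.0015 -0.027 0 0 0 -2 0; -0.0015 -0.027 0 0 0 -2 0; -0.0015 -0.027 0 0 0 -2 0; -0.0015 -0.027 0 0 0 -2 0; -0.0015 -0.027 0 0 0 -2 0; -0.0015 -0.027 0 0 0 -1 0; -0.001 -0.02 0 0 0 0 0; 0 -0.01 0 0 0 0 0; 0 0 0 0 0 0 0; 0 0 0 0 0 0 0; 0 0 0 0 0 0 0")

```text
time_s: 15.58
ee_pos: [0.4449, -0.1602, 0.2011]
eef_rot: [3.142, -0.0, 1.535]
force: [0.4, -0.4, -0.6]
grip_width: 0.0943
grip_force: 0.0
```

Run:
```python
from h import *
c=snap('wrist','w3'); s=snap('top','top3')
a=cv2.resize(c['pixels'][120:360,180:460,::-1],None,fx=2,fy=2,interpolation=cv2.INTER_CUBIC)
b=cv2.resize(s['pixels'][155:295,220:300,::-1],(240,420),interpolation=cv2.INTER_CUBIC); b=cv2.copyMakeBorder(b,0,60,0,0,0)
cv2.imwrite('pics/w3c.png',np.hstack([a,b]))
print(ctrl.get_obs()['ee_pos'],ctrl.get_obs()['eef_rot'])
```

```text
[ 0.44494259 -0.16021657  0.2010669 ] [ 3.14152490e+00 -6.12787839e-05  1.53554325e+00]
```

View pics/w3c.png

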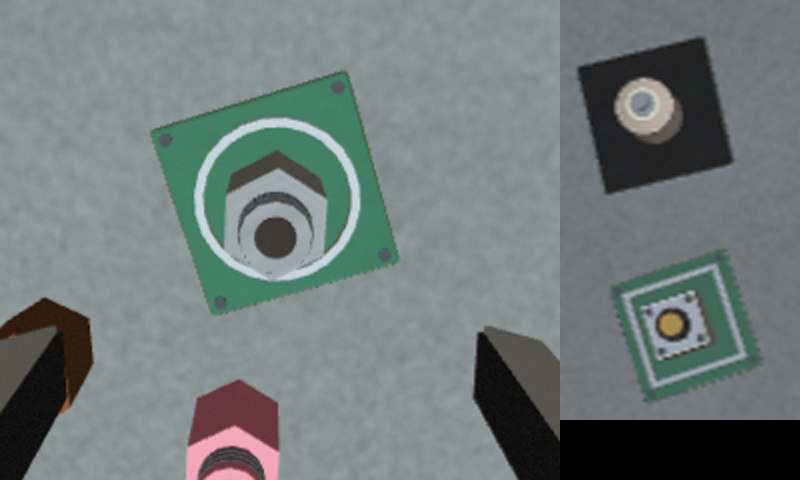

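The square head sits centred in the square nest. The wrist crop shows the hex hole at (275,237), its flats nearly parallel to the pads, and the brown look-alike near the left finger at (45,350).

Run:
```python
from h import *
c=dict(np.load('pics/w3.npz')); f=lambda x,y,z: world(c,180+x/2,120+y/2,z)
print(f(275,237,.075)); 
for a,b in(((228,195),(225,248)),((327,200),(324,255))):
    d=f(*b,.055)-f(*a,.055); print(np.degrees(np.arctan2(d[1],d[0])))
print('nest',np.mean([f(*p,.005) for p in[(346,70),(399,262),(212,315),(152,130)]],0))
m=dict(np.load('pics/top0.npz')); print('brown',world(m,438,322,.07),'pink',world(m,460,280,.07))
```

```text
[ 0.44802394 -0.16138438  0.075     ]
-95.97461135770288
-94.11386567734694
nest [ 0.44958606 -0.16030552  0.005     ]
brown [ 0.33372176 -0.22542769  0.07      ] pink [ 0.42129781 -0.27297766  0.07      ]
```

>>> carry_out(motion="0.0015 -0.001 -0.02 0 0 -2 0; 0 0 -0.02 0 0 0 0; 0 0 -0.02 0 0 0 0; 0 0 -0.02 0 0 0 0; 0 0 -0.02 0 0 0 0; 0 0 -0.02 0 0 0 0; 0 0 -0.02 0 0 0 0; 0 0 -0.02 0 0 0 0; 0 0 -0.012 0 0 0 0; 0 0 -0.006 0 0 0 0; 0 0 0 0 0 0 0; 0 0 0 0 0 0 60; 0 0 0 0 0 0 100; 0 0 0 0 0 0 130; 0 0 0 0 0 0 160; 0 0 0 0 0 0 255; 0 0 0 0 0 0 255; 0 0 0 0 0 0 255; 0 0 0 0 0 0 255; 0 0 0 0 0 0 255", grip_force=30)

```text
time_s: 17.35
ee_pos: [0.4463, -0.1622, 0.023]
eef_rot: [3.142, -0.0, 1.499]
force: [-0.2, -0.3, 1.5]
grip_width: 0.0401
grip_force: 30.0
```

>>> carry_out(motion="0 0 0.005 0 0 0 255; 0 0 0.015 0 0 0 255; 0 0 0.02 0 0 0 255; 0 0 0.02 0 0 0 255; 0.01 -0.002 0 0 0 0 255; 0.02 -0.005 0 0 0 0 255; 0.02 -0.005 0 0 0 0 255; 0.02 -0.005 0 0 0 0 255; 0.02 -0.005 0 0 0 0 255; 0.02 -0.005 0 0 0 0 255; 0.02 -0.004 0 0 0 0 255; 0.02 -0.004 0 0 0 0 255; 0.02 -0.004 0 0 0 0 255; 0.016 -0.004 0 0 0 0 255; 0.01 -0.001 0 0 0 0 255; 0 0 0 0 0 0 255; 0 0 -0.01 0 0 0 255; 0 0 -0.015 0 0 0 255; 0 0 -0.01 0 0 0 255; 0 0 -0.005 0 0 0 255")

```text
time_s: 19.02
ee_pos: [0.6409, -0.2058, 0.0408]
eef_rot: [-3.139, -0.001, 1.499]
force: [-1.0, -0.2, -2.6]
grip_width: 0.0395
grip_force: 30.0
```

>>> carry_out(motion="0 0 0 0 0 0 255; 0 0 0 0 0 0 255; 0 0 0 0 0 0 255; 0 0 0 0 0 0 255")

```text
time_s: 19.35
ee_pos: [0.6426, -0.2063, 0.0438]
eef_rot: [3.14, 0.0, 1.499]
force: [0.7, -0.7, -2.2]
grip_width: 0.0401
grip_force: 30.0
```

Lower by 0.021.

>>> carry_out(motion="0 0 -0.005 0 0 0 255; 0 0 -0.005 0 0 0 255; 0 0 -0.004 0 0 0 255; 0 0 -0.002 0 0 0 255; 0 0 -0.0015 0 0 0 255; 0 0 -0.001 0 0 0 255; 0 0 -0.001 0 0 0 255; 0 0 -0.001 0 0 0 255; 0 0 0 0 0 0 255; 0 0 0 0 0 0 255")

```text
time_s: 20.18
ee_pos: [0.6425, -0.2063, 0.0231]
eef_rot: [3.141, 0.0, 1.499]
force: [-2.0, -0.1, 3.1]
grip_width: 0.0399
grip_force: 30.0
```

>>> carry_out(motion="0 0 0 0 0 0 160; 0 0 0 0 0 0 80; 0 0 0 0 0 0 0; 0 0 0 0 0 0 0; 0 0 0 0 0 0 0; 0 0 0 0 0 0 0; 0 0 0.01 0 0 0 0; 0 0 0.025 0 0 0 0; 0 0 0.035 0 0 0 0; 0 0 0.035 0 0 0 0; 0 0 0.035 0 0 0 0; 0 0 0.04 0 0 0 0")

```text
time_s: 21.18
ee_pos: [0.6417, -0.206, 0.2043]
eef_rot: [-3.141, -0.0, 1.499]
force: [1.4, -0.1, -0.0]
grip_width: 0.0939
grip_force: 0.0
```

>>> carry_out(motion="0 0.014 0 0 0 0 0; -0.002 0.03 0 0 0 0 0; -0.002 0.03 0 0 0 0 0; -0.002 0.03 0 0 0 0 0; -0.002 0.03 0 0 0 0 0; -0.002 0.03 0 0 0 0 0; -0.002 0.03 0 0 0 0 0; -0.002 0.03 0 0 0 0 0; -0.002 0.03 0 0 0 0 0; -0.002 0.03 0 0 0 0 0; -0.002 0.03 0 0 0 0 0; -0.002 0.03 0 0 0 0 0; -0.002 0.03 0 0 0 0 0; 0 0.01 0 0 0 0 0; 0 0 0 0 0 0 0; 0 0 0 0 0 0 0; 0 0 0 0 0 0 0")

```text
time_s: 22.6
ee_pos: [0.6185, 0.1764, 0.2026]
eef_rot: [3.141, 0.0, 1.498]
force: [0.3, -0.4, 0.2]
grip_width: 0.0939
grip_force: 0.0
```

Run:
```python
from h import *
c=snap('wrist','w4'); s=snap('top','top4')
a=cv2.resize(c['pixels'][120:360,180:460,::-1],None,fx=1.8,fy=1.8,interpolation=cv2.INTER_CUBIC)
b=cv2.resize(s['pixels'][150:294,370:460,::-1],(270,432),interpolation=cv2.INTER_CUBIC)
cv2.imwrite('pics/w4c.png',np.hstack([a,b]))
print(ctrl.get_obs()['ee_pos'],ctrl.get_obs()['eef_rot'])
```

```text
[0.61856962 0.17633491 0.20256046] [3.14152050e+00 7.64728071e-05 1.49769826e+00]
```

View pics/w4c.png

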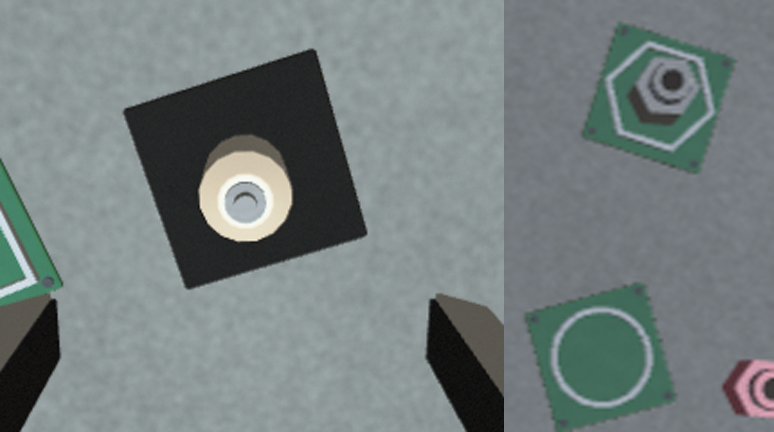

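The hex head stands upright in the middle of the hex nest, the round nest is empty, and the round head is upright on the pad between the fingers at crop (245,200).

>>> carry_out(motion="0 0.001 -0.02 0 0 0 0; 0 0 -0.02 0 0 0 0; 0 0 -0.02 0 0 0 0; 0 0 -0.02 0 0 0 0; 0 0 -0.02 0 0 0 0; 0 0 -0.02 0 0 0 0; 0 0 -0.02 0 0 0 0; 0 0 -0.02 0 0 0 0; 0 0 -0.014 0 0 0 0; 0 0 -0.006 0 0 0 0; 0 0 0 0 0 0 0; 0 0 0 0 0 0 60; 0 0 0 0 0 0 100; 0 0 0 0 0 0 130; 0 0 0 0 0 0 160; 0 0 0 0 0 0 255; 0 0 0 0 0 0 255; 0 0 0 0 0 0 255; 0 0 0 0 0 0 255; 0 0 0 0 0 0 255", grip_force=25)

```text
time_s: 24.37
ee_pos: [0.6184, 0.1788, 0.0225]
eef_rot: [3.141, -0.0, 1.499]
force: [0.4, -0.8, 0.6]
grip_width: 0.0412
grip_force: 25.0
```

>>> carry_out(motion="0 0 0.005 0 0 0 255; 0 0 0.015 0 0 0 255; 0 0 0.03 0 0 0 255; 0 0 0.03 0 0 0 255; 0 0 0.02 0 0 0 255; -0.005 -0.011 0 0 0 0 255; -0.014 -0.028 0 0 0 0 255; -0.014 -0.028 0 0 0 0 255; -0.014 -0.028 0 0 0 0 255; -0.014 -0.028 0 0 0 0 255; -0.014 -0.028 0 0 0 0 255; -0.014 -0.028 0 0 0 0 255; -0.014 -0.028 0 0 0 0 255; -0.014 -0.028 0 0 0 0 255; -0.014 -0.028 0 0 0 0 255; -0.014 -0.028 0 0 0 0 255; -0.014 -0.028 0 0 0 0 255; -0.008 -0.014 0 0 0 0 255; -0.0035 -0.005 0 0 0 0 255; 0 0 0 0 0 0 255")

```text
time_s: 26.03
ee_pos: [0.4474, -0.1599, 0.1227]
eef_rot: [3.141, 0.0, 1.498]
force: [1.0, 0.1, -1.4]
grip_width: 0.0414
grip_force: 25.0
```

>>> carry_out(motion="0 0 0 0 0 0 255; 0 0 -0.015 0 0 0 255; 0 0 -0.02 0 0 0 255; 0 0 -0.02 0 0 0 255; 0 0 -0.015 0 0 0 255; 0 0 -0.01 0 0 0 255; 0 0 -0.005 0 0 0 255; 0 0 0 0 0 0 255; 0 0 0 0 0 0 255; 0 0 0 0 0 0 255")

```text
time_s: 26.87
ee_pos: [0.4484, -0.1592, 0.0383]
eef_rot: [3.14, 0.0, 1.5]
force: [0.8, -0.6, -1.8]
grip_width: 0.0412
grip_force: 25.0
```

>>> carry_out(motion="0 0 -0.004 0 0 0 255; 0 0 -0.004 0 0 0 255; 0 0 -0.003 0 0 0 255; 0 0 -0.002 0 0 0 255; 0 0 -0.001 0 0 0 255; 0 0 -0.001 0 0 0 255; 0 0 -0.0005 0 0 0 255; 0 0 0 0 0 0 255; 0 0 0 0 0 0 255")

```text
time_s: 27.62
ee_pos: [0.4478, -0.1592, 0.0224]
eef_rot: [-3.141, -0.0, 1.499]
force: [-3.9, 1.6, 7.9]
grip_width: 0.0412
grip_force: 25.0
```

Contact made. Next: release, rise, and back off for a final look.

>>> carry_out(motion="0 0 0 0 0 0 160; 0 0 0 0 0 0 80; 0 0 0 0 0 0 0; 0 0 0 0 0 0 0; 0 0 0 0 0 0 0; 0 0 0 0 0 0 0; 0 0 0.01 0 0 0 0; 0 0 0.025 0 0 0 0; 0 0 0.035 0 0 0 0; 0 0 0.035 0 0 0 0; 0 0 0.035 0 0 0 0; 0 0 0.04 0 0 0 0")

```text
time_s: 28.62
ee_pos: [0.4471, -0.1589, 0.2039]
eef_rot: [-3.141, -0.0, 1.499]
force: [0.4, -1.0, -0.5]
grip_width: 0.0941
grip_force: 0.0
```

>>> carry_out(motion="0 0.015 0 0 0 0 0; 0 0.03 0 0 0 0 0; 0 0.03 0 0 0 0 0; 0 0.03 0 0 0 0 0; 0 0.03 0 0 0 0 0; 0 0.015 0 0 0 0 0; 0 0 0 0 0 0 0; 0 0 0 0 0 0 0; 0 0 0 0 0 0 0; 0 0 0 0 0 0 0")

```text
time_s: 29.45
ee_pos: [0.4478, -0.0101, 0.2021]
eef_rot: [3.141, 0.0, 1.498]
force: [0.4, 0.5, -0.3]
grip_width: 0.0939
grip_force: 0.0
```

Run:
```python
from h import *
s=snap('top','top5'); c=snap('scene','sc5')
a=cv2.resize(s['pixels'][140:310,140:530,::-1],(780,340),interpolation=cv2.INTER_CUBIC)
b=cv2.resize(c['pixels'][140:400,140:460,::-1],(320,260)); b=cv2.copyMakeBorder(b,0,0,0,460,0)
cv2.imwrite('pics/fin.png',np.vstack([a,b]))
```

```text
(no output)
```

View pics/fin.png

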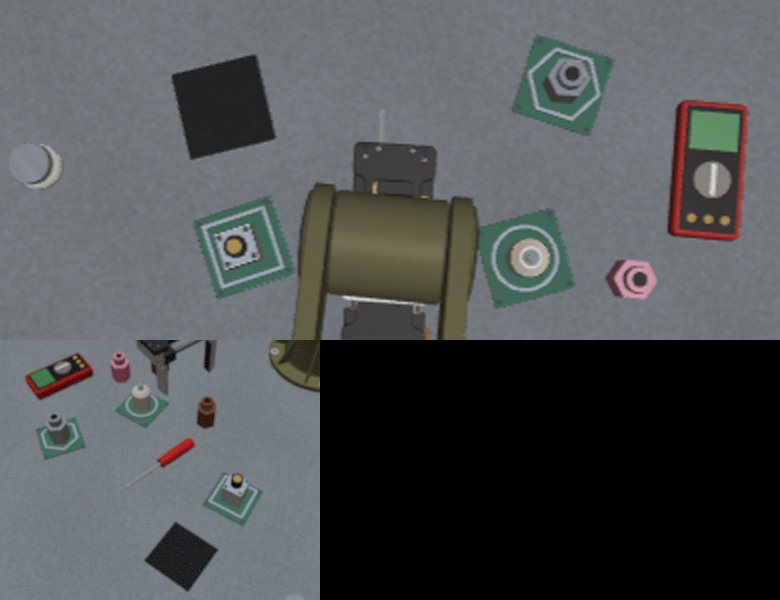

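All three heads stand upright in their matching nests: square at (237,245), hex at (568,80), round at (530,257). The pad is empty and the meter, screwdriver and jar haven't moved.

```bash
python3 -c "
from station import ctrl
print(ctrl.hand_in())"
```

```text
the job is handed in; nothing more can be done
None
```

The job is handed in: each sensor head stands upright in its matching nest, the round head having waited on the pad, and the meter, screwdriver and jar are where they were (about 30 s of robot time).

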